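Send the inspected bushings across the bench over the bolted tip tray

TASK

Send every inspected bushing on the white sheet over to the next bench by the tip tray: first slide the tray's bolt fully open with the hook rod (it sits on the far side, and is never touched by hand), then set each bushing on the far half of the tray and let its own weight tip the tray and send it into the receiving box, without pressing on the tray with your hand or carrying a bushing past it. When all are in the box and the empty tray has swung back level, pull the bolt fully shut again with the hook and lay the rod back in its rest with the hook hanging down. Leave the other things on the bench where they are.

Things in the scene. Friction and masses are not known exactly. Their poses are not given: they have to be found in the camera images.
- station: Fixed aluminium stand that carries the tip tray, the bolt and, beyond the tray, the receiving box; bearing posts up to 165 mm high. Origin on the bench under the tray's pivot; x points across the bench, the way the parts travel, y to the left of that, z up. The pivot lies along y, 150 mm up. The bolt's axis runs along x at y = -118 mm, 137 mm up.
- box_edge (a point): Middle of the receiving box's near edge, 50 mm above the bench, under the tray's far end. The box is grey-green, open on top, fixed to the stand: from here 270 mm on along the station's x (145 to 415 mm beyond the pivot), 176 mm wide along y (88 mm to either side), walls 3 mm, floor 4 mm above the bench; side walls 90 mm high, far wall 110 mm.
- tray_tilt (a joint): Angle of the tip tray about its pivot (rad): 0 = level (where its counterweight holds it when empty, and where the bolt locks it), 0.42 = tipped fully, far end down. Free of the bolt it tips when a bushing lies on its far half (about 40 mm or more beyond the pivot), the bushing slides off the open far end into the box, and the empty tray swings back level by itself.
- tray: The tray itself: open-ended aluminium trough with a slippery white liner, 250 mm long (from 80 mm before the pivot to 170 mm beyond it), 98 mm wide inside, side walls and near wall 30 mm high, far end open. Origin on the pivot axis; x along the tray towards the open far end, z up out of the floor; the floor's top is 2 mm above the origin.
- tray_load (a point): Point on the tray's floor where a bushing should be set: on the centre line, 50 mm beyond the pivot, between two short black marks.
- bolt_slide (a joint): How far the bolt has been slid open (m): 0 = shut (its nose lies under the tray's lock arm, so the tray cannot tip), 0.035 = fully open. It slides away from the robot along the station's +x to open, and towards the robot to shut; stiff (about 2 N) and stays where it is left.
- bolt: Steel bar 14 mm thick lying along the station's x, 137 mm above the bench, with an upright steel plate as handle: 6 mm thick along x, 44 mm wide along y, its top edge 47 mm above the bar's axis, the top 30 mm free on both sides. Origin on the bar's axis, 285 mm short of the plate's middle: with the bolt shut the plate is 285 mm beyond the pivot. It moves with the bolt.
- rod: Loose hook rod, 280 g, in its rest at the start: black handle 24 mm wide, 22 mm high, from 95 mm behind to 35 mm ahead of the origin; 8 mm steel shaft to 285 mm ahead, its end bent straight down 40 mm as a hook. Origin on the handle's axis at the place to grip; x towards the hook, z up when the hook hangs down. Centre of mass about 25 mm ahead of the origin.
- rest: Fixed rest for the rod: low base with two notched holders, the rear one (75 mm behind the origin, notch 34 mm wide) under the handle, the front one (140 mm ahead, notch 18 mm wide) under the shaft; holder tops 79 mm high. Origin on the bench. The rod lies home when its origin is above this origin, 65 mm up, with x axes parallel.
- bushing0: Square-flange steel bushing, loose, 160 to 240 g: square flange 44 x 44 mm, 10 mm thick, with a round boss 26 mm across and 36 mm tall on top (46 mm overall). Origin in the middle of the flange's underside; z along the boss. Starts standing on its flange on the white sheet; three to five of the five are present.
- bushing1: Square-flange steel bushing, loose, 160 to 240 g: square flange 44 x 44 mm, 10 mm thick, with a round boss 26 mm across and 36 mm tall on top (46 mm overall). Origin in the middle of the flange's underside; z along the boss. Starts standing on its flange on the white sheet; three to five of the five are present.
- bushing2: Square-flange steel bushing, loose, 160 to 240 g: square flange 44 x 44 mm, 10 mm thick, with a round boss 26 mm across and 36 mm tall on top (46 mm overall). Origin in the middle of the flange's underside; z along the boss. Starts standing on its flange on the white sheet; three to five of the five are present.
- bushing3: Square-flange steel bushing, loose, 160 to 240 g: square flange 44 x 44 mm, 10 mm thick, with a round boss 26 mm across and 36 mm tall on top (46 mm overall). Origin in the middle of the flange's underside; z along the boss. Starts standing on its flange on the white sheet; three to five of the five are present.
- bushing4: Square-flange steel bushing, loose, 160 to 240 g: square flange 44 x 44 mm, 10 mm thick, with a round boss 26 mm across and 36 mm tall on top (46 mm overall). Origin in the middle of the flange's underside; z along the boss. Starts standing on its flange on the white sheet; three to five of the five are present.
- pallet: Bystander: dark red parts pallet, 100 x 130 x 14 mm. Origin in the middle of its underside.
- dish: Bystander: shallow white dish, 90 mm across, 16 mm high. Origin in the middle of its underside.
- pen_cup: Bystander: white pen cup, 72 mm across, 95 mm high, with pens to 150 mm. Origin in the middle of its underside.
- tape_roll: Bystander: roll of clear tape lying flat, 84 mm across, 18 mm high. Origin in the middle of its underside.
- bottle: Bystander: white bottle, 56 mm across, 120 mm high. Origin in the middle of its underside.
- screwdriver: Bystander: black-handled screwdriver, 160 mm long, lying. Origin about the middle of its underside.
- caliper: Bystander: caliper lying flat, 220 mm long. Origin in the middle of its underside.
There are look-alikes about, which are no part of the job. Leave any green, purple or turquoise look-alike of the bushing3 alone.

How it is judged:
By the outcome, as a careful person would: the job done as asked, in the order asked, and still so for the second after the job is handed in, with the robot touching nothing.
Of bushing0, bushing1, bushing2, bushing3, bushing4 only 3 to 5 are there at a start; the rules pass over those that are not, and their reading is None.
At some moment in a run one of bushing0, bushing1, bushing2, bushing3, bushing4 may be knocked a few centimetres aside while the robot is not near it.
It also fails if it takes over 210 s, if anything falls off the work surface, if the arm or the gripper's body presses on something with over 40 N, if the wrist force passes 120 N, or if a joint passes its speed limit or range.

ROBOT

A 7-joint arm with a two-finger parallel gripper is mounted at the origin on the work surface. World frame = base frame: x ahead of the robot, y to its left, z up, the work surface at z = 0. Lengths are in mm, angles in degrees, forces in N, time in s.
With the tool pointing down it reaches from about 350 to 900 mm from the base axis. Payload 8.1 kg.
Tool frame: the origin (TCP) lies on the front face of the gripper's body, between the roots of the fingers; the fingertips stand 73 mm ahead of it and the grasp point (between the pads) lies env.tcp_to_grasp ahead of it (env.tcp_to_grasp is the distance from the TCP to the grasp point, in mm); z points along the fingers, y is the line along which they close (so a half turn about z gives the same grasp; the last joint's range is limited). The gripper opens to 85 mm and grips with 20 to 120 N. Pads are 22 mm wide; open, the fingers measure 114 mm over their backs; the gripper's body (76 mm by 85 mm) begins 54 mm behind the grasp point. The pads swing forward as they close: fully open they stand 13 mm farther back than shut.
Start: joints at [70.439, 24.895, 1.432, 90.138, -0.665, 64.973, -4.303], TCP at [147.81, -607.281, 303.923] pointing down, gripper open.
Joint ranges: [-149.89, 149.89], [-25.12, 119.58], [-72.63, 75.52], [4.76, 147.25], [-75.54, 255.54], [6.69, 114.76], [-157.13, 157.13]. Speed limits (degrees/s): [127.2, 127.2, 172.46, 172.46, 180, 180, 180].

INTERFACE

Orientations are given as a 3x3 rotation matrix whose columns are the frame's x, y, z axes.
In Python, from plant import sense, viewer, ticket, env gives the robot as it stands. The module is installed in compiled form; this text tells all that it offers.
- The arm moves only by the shell command python3 -m pendant 'ROWS' [FORCE]. ROWS is JSON, a list of rows, each a list of 3 entries, a list of its own where there are three numbers: the shift along the world's x, y, z in units of 0.025 m (1.0 is 0.025 m), then the turn, a rotation vector about the world's x, y, z in units of 0.1 rad (1.0 is 0.1 rad), then the opening, from -1 (shut) to 1 (fully open). In form: [[[x, y, z], [wx, wy, wz], gripper], ...]. A call has 1 to 20 rows; each row shifts and turns the commanded pose from where the row before left it; what a row does not reach is not made up. A row lasts 1/8 s, in which the tool goes at most 62.5 mm and 10.7 degrees, less where a joint would pass 70% of its speed; a pose out of reach is approached as far as the arm can. A call with a number of a shift or a turn outside -1 to 1 is refused whole. A call with a gripper value outside its range is refused whole. The fingers move at their own pace and stop on an object; FORCE is the grip in N (left out, the last holds). Time passes only in rows, so rows that do not move let the fingers close. It gives the time, the measured TCP pose, the force, the opening and the grip force at its end, in the units of the state.
- sense(): the state, without advancing time (a new reading comes with each control period).
- viewer.read_camera(name): name is "scene" or "top"; returns a dict with "pixels" (480x640x3 uint8, red, green, blue), "mtx" (3x3 intrinsics, pixels), "xyz" and "attitude" of the camera in the world. Camera axes: x right, y down, z forward; pixel columns grow to the right and rows downward; lengths in mm; the calibration is good to about 2 mm. A picture is of the moment at which its call begins. There is no depth.
- ticket.hand_in(): hands the job in; it is judged then, once.
The state is a dict: "time": time; "qpos": joint angles; "qd": joint speeds; "effort": joint torques, N m; "position": TCP position; "orientation": TCP orientation; "ft_force": force on the tool from outside, world axes, zero at the start; "moment": the same for the moment, N m; "opening": opening from 0.0 (shut) to 1.0 (fully open); "finger_force": force on a finger pad.
Only numpy, scipy, OpenCV 4.12 (cv2) and the standard library are available. Lean on these libraries where they do the work, as an engineer would, in place of code of your own. Each camera call takes 0.05 s, during which the arm holds its last target. There are 200 camera calls.

## Working session

There is one attempt and no reset: what is moved stays moved. The work goes in short steps, Python scripts to look and compute and a shell command to move; the robot and the scene stay as the last step left them, time stands still between calls to the robot, and variables do not carry over. Pictures are saved under pics/ and viewed, at most 14 in all, crops included, and the job is handed in when it is done.

```bash
mkdir -p pics
python3 - <<'E'
from plant import sense, viewer, env
import cv2
s=sense(); print({k:s[k] for k in('time','position','orientation','opening','ft_force')}, env.tcp_to_grasp)
for n in('scene','top'):
    d=viewer.read_camera(n); cv2.imwrite(f'pics/{n}0.png',d['pixels'][:,:,::-1]); print(n,d['mtx'],d['xyz'],d['attitude'])
E
```

```text
{'time': 0.0, 'position': array([ 147.7248281 , -606.87426806,  303.11605708]), 'orientation': array([[ 9.71618061e-01,  2.36554673e-01, -4.79796269e-04],
       [ 2.36555137e-01, -9.71616854e-01,  1.53486731e-03],
       [-1.03098108e-04, -1.60480307e-03, -9.99998707e-01]]), 'opening': 1.0011761893478595, 'ft_force': array([-0.59300553, -0.10784337, -0.07388633])} 53.900000000000006
scene [[538.99483066   0.         320.57967702]
 [  0.         538.99483066 232.84661208]
 [  0.           0.           1.        ]] [1239.03121346  439.86137483  993.12980668] [[-0.48932123  0.65278923 -0.57830005]
 [ 0.87189364  0.38073054 -0.30797036]
 [ 0.01913675 -0.65491257 -0.75546232]]
top [[446.63843455   0.         321.39698249]
 [  0.         446.63843455 239.01177691]
 [  0.           0.           1.        ]] [ 410.23590566   88.86536492 1144.41364783] [[ 0.01977165 -0.9878405   0.15420841]
 [-0.99961382 -0.0225437  -0.01624791]
 [ 0.01952677 -0.15382761 -0.98790474]]
```

View pics/scene0.png

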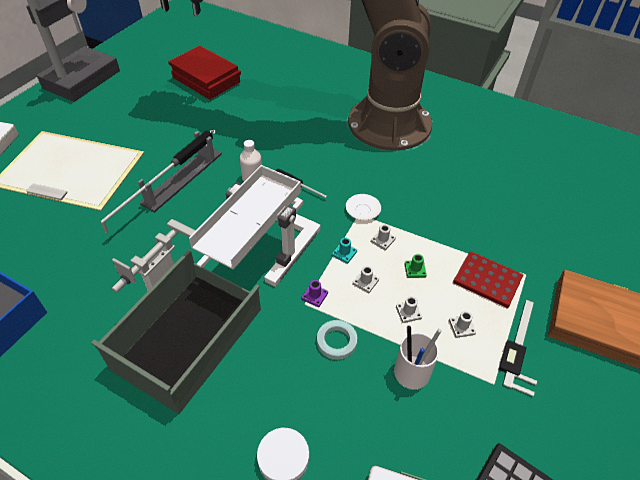

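View pics/top0.png

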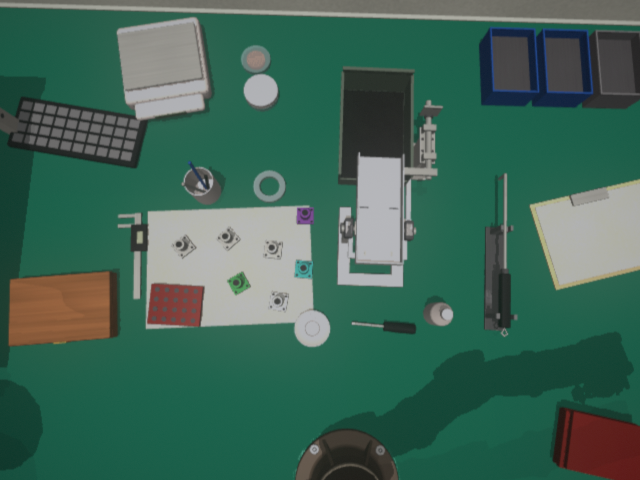

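The top view shows four grey bushings at (183,245), (229,237), (272,249) and (279,300). The look-alikes are green (239,283), purple (305,215) and turquoise (304,268). The rod lies at x≈505, rows 175–330, hook away from the robot. The bolt plate is near (432,107).

```bash
cat > h.py <<'E'
import numpy as np, cv2
from plant import sense, viewer, env
def cam(n):
    d=viewer.read_camera(n); return d
def ray(d,u,v):
    return d['attitude']@np.linalg.solve(d['mtx'],[u,v,1.0])
def pt(d,u,v,z):
    r=ray(d,u,v); c=np.array(d['xyz']); return c+r*(z-c[2])/r[2]
def tri(d1,p1,d2,p2):
    r1,r2=ray(d1,*p1),ray(d2,*p2); c1,c2=np.array(d1['xyz']),np.array(d2['xyz'])
    s,*_=np.linalg.lstsq(np.c_[r1,-r2],c2-c1,rcond=None); a,b=c1+s[0]*r1,c2+s[1]*r2
    return (a+b)/2,np.linalg.norm(a-b)
def proj(d,P):
    q=d['mtx']@(d['attitude'].T@(np.array(P)-d['xyz'])); return q[:2]/q[2]
def crop(d,x0,y0,x1,y1,s):
    return cv2.resize(np.ascontiguousarray(d['pixels'][y0:y1,x0:x1,::-1]),None,fx=s,fy=s,interpolation=cv2.INTER_CUBIC)
def tiles(out,*ims):
    h=max(i.shape[0] for i in ims); cv2.imwrite(out,np.hstack([np.pad(i,((0,h-i.shape[0]),(0,6),(0,0))) for i in ims]))
E
python3 - <<'E'
from h import *
t=cam('top'); s=cam('scene')
tiles('pics/a.png',crop(t,333,60,448,295,2.5),crop(t,480,170,520,340,3.5), )
tiles('pics/b.png',crop(t,165,195,325,325,4.6))
tiles('pics/c.png',crop(s,95,120,330,300,3.3))
E
```

```text
(no output)
```

View pics/a.png

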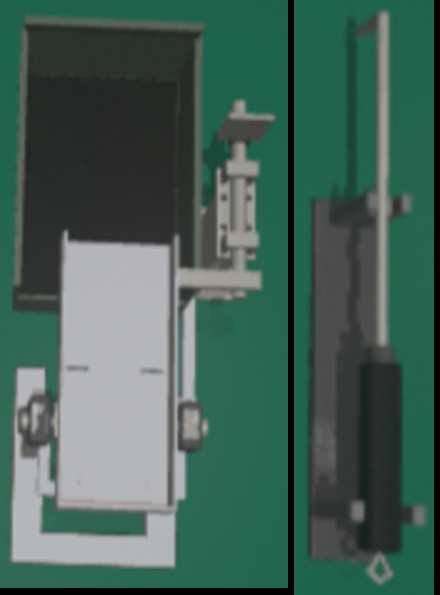

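View pics/b.png

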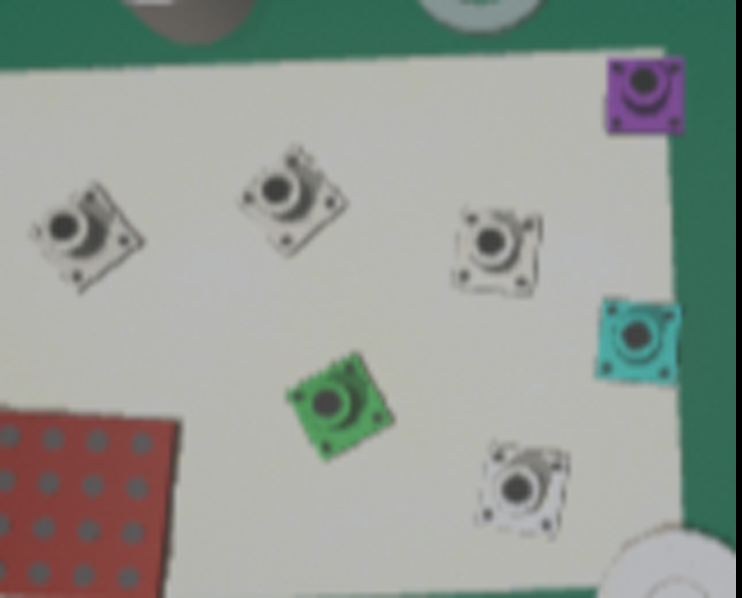

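View pics/c.png

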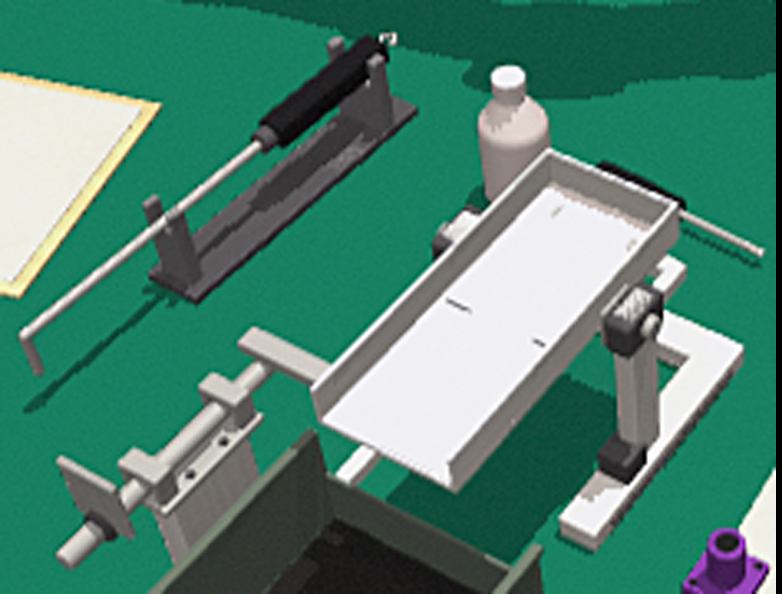

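Crop b confirms four grey bushings. The coloured ones aren't part of the job. Crops a and c show the rod, the tray marks at top (379,208) and the plate's top edge at top (433,106) / scene (124,266).

Run:
```python
from h import *
np.set_printoptions(precision=1,suppress=True)
t=cam('top'); s=cam('scene')
A=lambda x,y:((x+.5)/2.5-.5+333,(y+.5)/2.5-.5+60)
R=lambda x,y:((x-294+.5)/3.5-.5+480,(y+.5)/3.5-.5+170)
B=lambda x,y:((x+.5)/4.6-.5+165,(y+.5)/4.6-.5+195)
C=lambda x,y:((x+.5)/3.3-.5+95,(y+.5)/3.3-.5+120)
e,m,r=[pt(t,*R(*p),z) for p,z in(((383,14),69),((379.5,355),69),((380.5,553),76))]
print('rod end,junction,rear',e,m,r,np.degrees(np.arctan2(*(e-m)[1::-1])),np.degrees(np.arctan2(*(e-r)[1::-1])), np.linalg.norm(e-m),np.linalg.norm((e-r)[:2]))
print('rod end tri',tri(t,R(383,14),s,C(25,335)))
l=pt(t,*A(114.5,369.5),152); print('load',l, tri(t,A(114.5,369.5),s,C(498,325)))
a,b=pt(t,*A(77,368),152),pt(t,*A(152,371),152); print('marks',a,b)
w=[pt(t,*A(*p),182) for p in((65,232),(58,507),(178,236),(174,509))]; print('walls',*w,np.degrees(np.arctan2(*(w[0]-w[1])[1::-1])),np.degrees(np.arctan2(*(w[2]-w[3])[1::-1])))
print('plate top',pt(t,*A(230,113),184),pt(t,*A(273,117),184),tri(t,A(251.5,115),s,C(95,481)))
# box rim
print('box side wall z90', *[pt(t,*A(*p),90) for p in((25,22),(15,300))])
for n,c,f in (('b0',(64,228),[(30,233),(96,182),(145,241),(82,293)]),('b1',(277,190),[(238,198),(295,145),(349,203),(291,257)]),('b2',(491,241),[(463,206),(542,214),(533,297),(452,288)]),('b3',(517,489),[(490,442),(569,454),(557,539),(477,524)])):
    F=[pt(t,*B(*p),8) for p in f]; q=np.array(F)
    print(n,'boss',pt(t,*B(*c),46)[:2],'flange',q.mean(0)[:2],'sides',[round(float(np.linalg.norm(q[i]-q[i-1])),1) for i in range(4)],'ang',[round(float(np.degrees(np.arctan2(*(q[i]-q[i-1])[1::-1]))%90),1) for i in range(4)])
print(sense()['time'])
```

```text
rod end,junction,rear [ 755.  -387.4   69. ] [ 509.4 -374.2   69. ] [ 374.6 -366.    76. ] -3.0863651150004494 -3.2236495921176473 245.94376555891412 381.02103005305844
rod end tri (array([ 753.8, -385.6,   70.9]), np.float64(2.0368065855391975))
load [640.8 -56.2 152. ] (array([640.7, -56.9, 154.8]), np.float64(2.414281801784333))
marks [641.4 -21.9 152. ] [640.2 -90.5 152. ]
walls [759.6  -7.1 182. ] [510.7  -2.7 182. ] [ 758.6 -109.3  182. ] [ 511.1 -103.6  182. ] -1.0032351487572013 -1.3076501050747418
plate top [ 876.9 -157.8  184. ] [ 874.2 -197.4  184. ] (array([ 875.2, -175.5,  180.7]), np.float64(6.462600390256522))
box side wall z90 [1014.9   26.    90. ] [722.3  32.2  90. ]
b0 boss [560.7 423.3] flange [561.1 421.2] sides [45.1, 45.4, 43.8, 44.3] ang [43.3, 40.5, 41.9, 42.2]
b1 boss [584.  310.6] flange [584.2 308.9] sides [45.0, 43.0, 45.2, 43.6] ang [43.8, 45.6, 44.6, 45.4]
b2 boss [558.8 194.4] flange [558.4 194.2] sides [46.4, 44.3, 46.8, 45.2] ang [84.7, 85.5, 85.8, 84.9]
b3 boss [426.9 175.8] flange [427.2 175.3] sides [44.9, 43.9, 46.4, 44.4] ang [83.1, 82.6, 83.7, 80.7]
0.3
```

The four bushings fit 44 mm flanges. Rod origin is ≈(470,-371.5), yaw −3.1°. The pivot is ≈(590.7,-55.5), yaw −1.1°, and the plate's middle is ≈(874.5,-178.5). All of this agrees with the given sizes, so I'm moving above the rod.

```bash
python3 -m pendant '[[[0.92,0.67,-0.3],[0,0,-0.21],1],[[0.92,0.67,-0.3],[0,0,-0.21],1],[[0.92,0.67,-0.3],[0,0,-0.21],1],[[0.92,0.67,-0.3],[0,0,-0.21],1],[[0.92,0.67,-0.3],[0,0,-0.21],1],[[0.92,0.67,-0.3],[0,0,-0.21],1],[[0.92,0.67,-0.3],[0,0,-0.21],1],[[0.92,0.67,-0.3],[0,0,-0.21],1],[[0.92,0.67,-0.3],[0,0,-0.21],1],[[0.92,0.67,-0.3],[0,0,-0.21],1],[[0.92,0.67,-0.3],[0,0,-0.21],1],[[0.92,0.67,-0.3],[0,0,-0.21],1],[[0.92,0.67,-0.3],[0,0,-0.21],1],[[0.92,0.67,-0.3],[0,0,-0.21],1],[[0,0,0],[0,0,0],1],[[0,0,0],[0,0,0],1]]' 80
```

```text
time: 2.3
position: [469.3, -373.3, 198.9]
orientation: [[0.998, -0.055, -0.001], [-0.055, -0.998, -0.0], [-0.001, 0.0, -1.0]]
ft_force: [0.2, 0.8, -0.1]
opening: 0.998
finger_force: 0.0
```

```bash
python3 -m pendant '[[[0.03,0.06,-0.8],[0,0,0],1],[[0,0,-0.8],[0,0,0],1],[[0,0,-0.8],[0,0,0],1],[[0,0,-0.8],[0,0,0],1],[[0,0,0],[0,0,0],1],[[0,0,0],[0,0,0],-1],[[0,0,0],[0,0,0],-1],[[0,0,0],[0,0,0],-1],[[0,0,0],[0,0,0],-1],[[0,0,0],[0,0,0],-1],[[0,0,0],[0,0,0],-1],[[0,0,0],[0,0,0],-1],[[0,0,0],[0,0,0],-1]]' 100
```

```text
time: 3.92
position: [470.9, -371.6, 119.9]
orientation: [[0.998, -0.055, 0.001], [-0.055, -0.998, -0.001], [0.001, 0.001, -1.0]]
ft_force: [-2.0, 1.6, 4.5]
opening: 0.261
finger_force: 97.9
```

```bash
python3 -m pendant '[[[0,0,0.4],[0,0,0],-1],[[0,0,0.8],[0,0,0],-1],[[0,0,0.8],[0,0,0],-1],[[0,0,0.8],[0,0,0],-1],[[0,0,0.8],[0,0,0],-1],[[0,0,0.8],[0,0,0],-1],[[0,0,0.8],[0,0,0],-1],[[0,0,0.8],[0,0,0],-1],[[0,0,0.4],[0,0,0],-1],[[0,0.4,0],[0,0,0],-1],[[0.4,0.8,0],[0,0,0.05],-1],[[0.4,0.8,0],[0,0,0.05],-1],[[0.4,0.8,0],[0,0,0.05],-1],[[0.4,0.8,0],[0,0,0.05],-1],[[0.4,0.8,0],[0,0,0.05],-1],[[0.4,0.8,0],[0,0,0.05],-1],[[0.4,0.8,0],[0,0,0.04],-1],[[0.4,0.8,0],[0,0,0],-1],[[0.4,0.8,0],[0,0,0],-1],[[0.2,0.4,0],[0,0,0],-1]]'
python3 -m pendant '[[[0,0,0],[0,0,0],-1],[[0,0,0],[0,0,0],-1]]'
python3 - <<'E'
from h import *
t=cam('top'); s=cam('scene')
tiles('pics/d.png',crop(t,380,60,450,290,2.55),crop(s,90,150,270,340,3.1))
E
```

```text
time: 6.42
position: [566.3, -169.3, 278.9]
orientation: [[1.0, -0.019, 0.0], [-0.019, -1.0, 0.0], [0.0, -0.0, -1.0]]
ft_force: [-0.2, -0.7, -2.5]
opening: 0.265
finger_force: 98.1
time: 6.68
position: [565.1, -172.4, 278.9]
orientation: [[1.0, -0.023, -0.0], [-0.023, -1.0, -0.001], [-0.0, 0.001, -1.0]]
ft_force: [-0.2, -0.4, -2.6]
opening: 0.263
finger_force: 98.1
```

View pics/d.png

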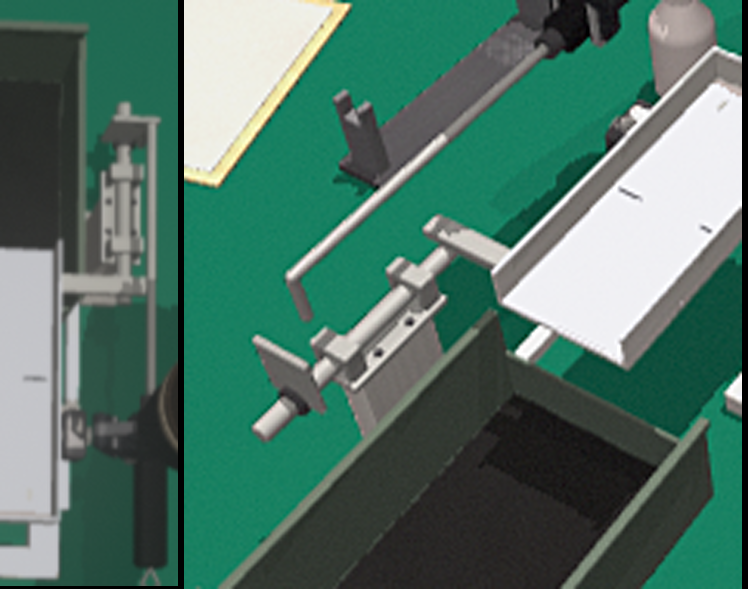

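Run:
```python
from h import *
np.set_printoptions(precision=1,suppress=True)
t=cam('top'); s=cam('scene')
D=lambda x,y:((x+.5)/2.55-.5+380,(y+.5)/2.55-.5+60)
S=lambda x,y:((x-184+.5)/3.1-.5+90,(y+.5)/3.1-.5+150)
print('tip',pt(t,*D(153,119),228),tri(t,D(154,120),s,S(290,274)))
print('shaft back',pt(t,*D(152,390),228))
print('hook bottom scene',proj(s,[850,-178,184]),S(307,316))
print('plate top',pt(t,*D(113,117),184),pt(t,*D(148,121),184))
print('bar', [pt(t,*D(*p),140) for p in((123,165),(123,260))])
```

```text
tip [ 853.1 -179.4  228. ] (array([ 849.6, -178. ,  231.8]), np.float64(2.3874085592642866))
shaft back [ 615.2 -173.5  228. ]
hook bottom scene [129.5 254.2] (129.33870967741936, 251.59677419354838)
plate top [ 875.2 -156.2  184. ] [ 872.3 -187.7  184. ]
bar [array([ 849.1, -176. ,  140. ]), array([ 756.7, -174.4,  140. ])]
```

```bash
python3 -m pendant '[[[0,0,-0.52],[0,0,0],-1],[[0,0,-0.52],[0,0,0],-1],[[0.2,0,0],[0,0,0],-1],[[0.2,0,0],[0,0,0],-1],[[0.2,0,0],[0,0,0],-1],[[0.2,0,0],[0,0,0],-1],[[0.2,0,0],[0,0,0],-1],[[0,0,0],[0,0,0],-1]]'
python3 -m pendant '[[[0.2,0,0],[0,0,0],-1],[[0.2,-0.02,0],[0,0,0],-1],[[0.2,0,0],[0,0,0],-1],[[0.2,-0.02,0],[0,0,0],-1],[[0,0,0],[0,0,0],-1],[[0,0,0],[0,0,0],-1]]'
python3 - <<'E'
from h import *
t=cam('top'); s=cam('scene')
tiles('pics/e.png',crop(t,380,60,450,290,2.55),crop(s,90,150,270,340,3.1))
E
```

```text
time: 7.88
position: [591.0, -171.2, 252.9]
orientation: [[1.0, -0.021, 0.0], [-0.021, -1.0, -0.0], [0.0, 0.0, -1.0]]
ft_force: [-0.2, -0.2, -3.6]
opening: 0.262
finger_force: 98.1
time: 8.62
position: [610.8, -172.4, 253.0]
orientation: [[1.0, -0.021, 0.001], [-0.021, -1.0, -0.0], [0.001, 0.0, -1.0]]
ft_force: [0.4, 0.7, -2.3]
opening: 0.261
finger_force: 98.0
```

View pics/e.png

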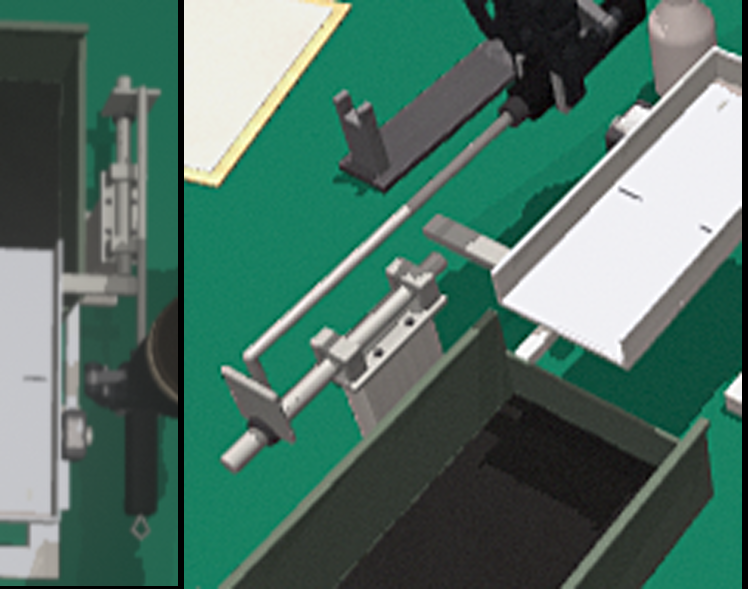

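The hook has the plate about 24 mm open and sits squarely on it. I'll push on to the stop.

```bash
python3 -m pendant '[[[0.2,0,0],[0,0,0],-1],[[0.2,-0.01,0],[0,0,0],-1],[[0,0,0],[0,0,0],-1]]'
python3 -m pendant '[[[0.1,0,0],[0,0,0],-1],[[0,0,0],[0,0,0],-1]]'
python3 -m pendant '[[[0.1,0,0],[0,0,0],-1],[[0,0,0],[0,0,0],-1]]'
python3 - <<'E'
from h import *
t=cam('top'); s=cam('scene')
cv2.imwrite('pics/x.png',t['pixels'][:,:,::-1])
r=t['pixels'][60:130,422:442].astype(int).mean(2)
print(np.round(r[25:50,6:12].mean(1)))
E
```

```text
time: 9.1
position: [619.0, -172.7, 252.1]
orientation: [[1.0, -0.022, -0.005], [-0.022, -1.0, 0.0], [-0.005, -0.0, -1.0]]
ft_force: [-9.2, 0.7, -1.4]
opening: 0.26
finger_force: 98.4
time: 9.35
position: [619.4, -172.8, 251.5]
orientation: [[1.0, -0.022, -0.009], [-0.022, -1.0, 0.001], [-0.009, -0.0, -1.0]]
ft_force: [-18.4, 2.6, 1.3]
opening: 0.262
finger_force: 98.6
time: 9.6
position: [619.8, -173.0, 250.7]
orientation: [[1.0, -0.023, -0.014], [-0.023, -1.0, 0.001], [-0.014, -0.001, -1.0]]
ft_force: [-26.5, 1.3, 3.6]
opening: 0.265
finger_force: 98.9
[ 75.  82. 106. 120. 122. 123. 128. 140. 126.  83.  71.  73.  72.  71.
  72.  70.  65.  62.  76.  95. 107. 111. 112. 112. 112.]
```

The force rise at x≈619 shows the stop: 35 mm of travel since contact at 584. Next I back off and carry the rod to its rest.

```bash
python3 -m pendant '[[[-0.5,0.01,0],[0,0,0],-1],[[-0.5,0.01,0],[0,0,0],-1],[[-0.5,0.01,0],[0,0,0],-1],[[0,0,0.6],[0,0,0],-1],[[0,0,0.6],[0,0,0],-1],[[-0.4,-0.8,0],[0,0,-0.05],-1],[[-0.4,-0.8,0],[0,0,-0.05],-1],[[-0.4,-0.8,0],[0,0,-0.05],-1],[[-0.4,-0.8,0],[0,0,-0.05],-1],[[-0.4,-0.8,0],[0,0,-0.05],-1],[[-0.4,-0.8,0],[0,0,-0.05],-1],[[-0.4,-0.8,0],[0,0,-0.04],-1],[[-0.4,-0.8,0],[0,0,0],-1],[[-0.4,-0.8,0],[0,0,0],-1],[[-0.4,-0.8,0],[0,0,0],-1],[[-0.4,0,0],[0,0,0],-1],[[-0.1,0,0],[0,0,0],-1],[[0,0,0],[0,0,0],-1],[[0,0,0],[0,0,0],-1]]'
python3 - <<'E'
from h import *
t=cam('top'); s=cam('scene')
tiles('pics/f.png',crop(t,375,60,525,340,2.1),crop(s,90,110,230,260,3.1))
E
```

```text
time: 12.08
position: [476.2, -371.0, 283.0]
orientation: [[0.999, -0.054, 0.0], [-0.054, -0.999, 0.0], [0.0, -0.0, -1.0]]
ft_force: [0.4, 0.4, -2.7]
opening: 0.265
finger_force: 98.2
```

View pics/f.png

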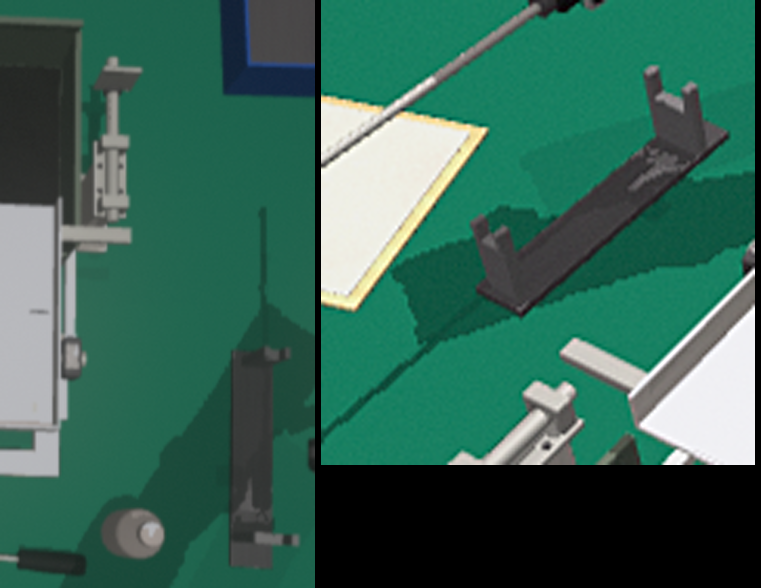

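The bolt is fully open and the tray is level. Lowering the rod into its rest.

```bash
python3 -m pendant '[[[-0.21,-0.02,-0.8],[0,0,0],-1],[[0,0,-0.8],[0,0,0],-1],[[0,0,-0.8],[0,0,0],-1],[[0,0,-0.8],[0,0,0],-1],[[0,0,-0.8],[0,0,0],-1],[[0,0,-0.8],[0,0,0],-1],[[0,0,-0.6],[0,0,0],-1],[[0,0,-0.5],[0,0,0],-1],[[0,0,-0.3],[0,0,0],-1],[[0,0,0],[0,0,0],-1],[[0,0,-0.1],[0,0,0],-1],[[0,0,0],[0,0,0],-1]]'
python3 - <<'E'
from h import *
t=cam('top'); s=cam('scene')
tiles('pics/g.png',crop(t,480,165,535,340,3.3),crop(s,90,110,230,260,3.1))
E
```

```text
time: 13.68
position: [470.4, -372.4, 125.7]
orientation: [[0.998, -0.055, 0.0], [-0.055, -0.998, -0.0], [0.0, 0.0, -1.0]]
ft_force: [0.8, -0.3, -2.6]
opening: 0.264
finger_force: 98.2
```

View pics/g.png

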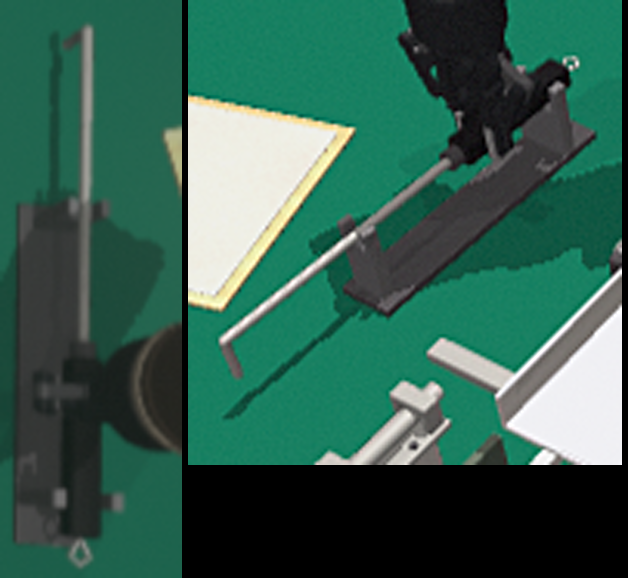

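The tip sits where it did at the start. Settling the last few mm, releasing, and then going up.

```bash
python3 -m pendant '[[[0,0,-0.12],[0,0,0],-1],[[0,0,-0.1],[0,0,0],-1],[[0,0,0],[0,0,0],-1],[[0,0,0],[0,0,0],1],[[0,0,0],[0,0,0],1],[[0,0,0],[0,0,0],1],[[0,0,0],[0,0,0],1],[[0,0,0.8],[0,0,0],1],[[0,0,1],[0,0,0],1],[[0,0,1],[0,0,0],1],[[0,0,1],[0,0,0],1],[[0,0,1],[0,0,0],1],[[0,0,1],[0,0,0],1],[[0,0.5,0.8],[0,0,0],1],[[0,1,0.6],[0,0,0],1],[[0,1,0],[0,0,0.1],1],[[0,1,0],[0,0,0.1],1],[[0,1,0],[0,0,0.1],1],[[0,1,0],[0,0,0.05],1],[[0,1,0],[0,0,0],1]]'
python3 -m pendant '[[[0.2,1,0],[0,0,0],1],[[0.2,1,0],[0,0,0],1],[[0.2,1,0],[0,0,0],1],[[0.2,1,0],[0,0,0],1],[[0.2,1,0],[0,0,0],1],[[0.2,1,0],[0,0,0],1],[[0.2,1,0],[0,0,0],1],[[0.2,1,0],[0,0,0],1],[[0.2,1,0],[0,0,0],1],[[0.2,1,0],[0,0,0],1],[[0.2,1,0],[0,0,0],1],[[0.2,1,0],[0,0,0],1],[[0.2,1,0],[0,0,0],1],[[0.2,1,0],[0,0,0],1],[[0.2,1,0],[0,0,0],1],[[0.2,1,0],[0,0,0],1],[[0.2,0.2,0],[0,0,0],1],[[0,0,0],[0,0,0],1],[[0,0,0],[0,0,0],1]]'
python3 - <<'E'
from h import *
t=cam('top'); s=cam('scene')
tiles('pics/i.png',crop(t,140,160,540,340,1.9),crop(s,90,110,490,340,1.05))
E
```

```text
time: 16.27
position: [470.0, -207.9, 299.3]
orientation: [[1.0, -0.019, -0.001], [-0.019, -1.0, 0.0], [-0.001, -0.0, -1.0]]
ft_force: [0.4, 1.1, -0.1]
opening: 1.003
finger_force: 0.0
time: 18.65
position: [555.2, 194.0, 299.7]
orientation: [[1.0, -0.022, -0.0], [-0.022, -1.0, -0.001], [-0.0, 0.001, -1.0]]
ft_force: [0.8, 0.1, -0.6]
opening: 1.002
finger_force: 0.0
```

View pics/i.png

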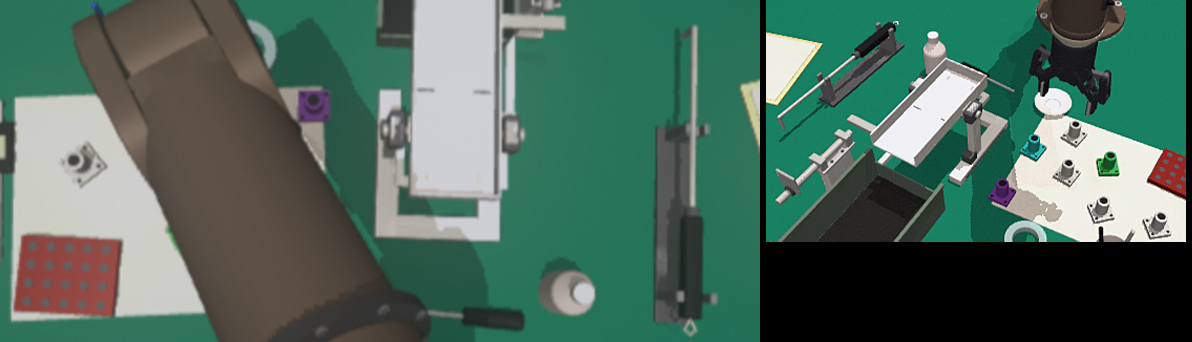

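Rod is home. Before gripping each bushing I'll check that it hasn't been knocked, by numeric template matching in the scene view.

```bash
cat > chk.py <<'E'
from h import *
import sys
P={'b0':(561,422),'b1':(584,309.7),'b2':(558.6,194.3),'b3':(427,175.5)}
def run(names,n='scene'):
    d=cam(n); I=d['pixels']; O=cv2.imread(f'pics/{n}0.png')[:,:,::-1]
    for k in names:
        u,v=[int(round(a)) for a in proj(d,[*P[k],25])]
        T=O[v-13:v+14,u-13:u+14].copy(); W=I[v-45:v+46,u-45:u+46].copy()
        r=cv2.matchTemplate(W,T,cv2.TM_CCOEFF_NORMED); _,m,_,l=cv2.minMaxLoc(r)
        du,dv=l[0]-32,l[1]-32
        print(n,k,'score %.2f'%m,'shift px',du,dv,'now at',np.round(pt(d,*(proj(d,[*P[k],25])+[du,dv]),25)[:2],1))
    s=sense(); print(round(s['time'],2),np.round(s['position'],1),round(s['opening'],2))
if __name__=='__main__': run(sys.argv[2:],sys.argv[1])
E
python3 chk.py scene b0 b1 b2 b3
python3 -m pendant '[[[0.14,0.01,-1],[0,0,0],1],[[0,0,-1],[0,0,0],1],[[0,0,-1],[0,0,0],1],[[0,0,-1],[0,0,0],1],[[0,0,-1],[0,0,0],1],[[0,0,-1],[0,0,0],1],[[0,0,-1],[0,0,0],1],[[0,0,-0.6],[0,0,0],1],[[0,0,0],[0,0,0],1],[[0,0,0],[0,0,0],1]]'
python3 chk.py scene b0 b1 b2 b3
```

```text
scene b0 score 1.00 shift px 0 0 now at [561. 422.]
scene b1 score 1.00 shift px 0 0 now at [584.  309.7]
scene b2 score 0.94 shift px 11 -5 now at [533.7 209.6]
scene b3 score 1.00 shift px 0 0 now at [427.  175.5]
18.8 [555.3 194.3 300. ] 1.0
time: 20.05
position: [559.3, 195.6, 110.8]
orientation: [[1.0, -0.02, 0.001], [-0.02, -1.0, 0.0], [0.001, -0.0, -1.0]]
ft_force: [0.2, 0.1, 0.2]
opening: 0.997
finger_force: 0.0
scene b0 score 1.00 shift px 0 0 now at [561. 422.]
scene b1 score 1.00 shift px 0 0 now at [584.  309.7]
scene b2 score 0.38 shift px -25 7 now at [603.4 155. ]
scene b3 score 0.38 shift px -24 -24 now at [385.7  90.9]
20.1 [559.4 195.7 111. ] 1.0
```

b2 has been knocked (scene shift 11,−5 px, seen at ≈(378,272)). Going up to re-measure it.

```bash
python3 -m pendant '[[[-0.5,0,1],[0,0,0],1],[[-0.5,0.3,1],[0,0,0],1],[[0,0.3,1],[0,0,0],1],[[0,0,1],[0,0,0],1],[[0,0,1],[0,0,0],1],[[0,0,1],[0,0,0],1],[[0,0,1],[0,0,0],1],[[0,0,0],[0,0,0],1]]'
python3 chk.py scene b0 b1 b2 b3
python3 - <<'E'
from h import *
s=cam('scene'); tiles('pics/j.png',crop(s,340,235,420,305,7)); print(proj(s,[534,209.6,46]))
E
```

```text
time: 21.1
position: [534.7, 211.0, 287.9]
orientation: [[1.0, -0.02, 0.005], [-0.02, -1.0, 0.002], [0.005, -0.002, -1.0]]
ft_force: [0.0, 0.1, -1.4]
opening: 0.999
finger_force: 0.0
scene b0 score 1.00 shift px 0 0 now at [561. 422.]
scene b1 score 1.00 shift px 0 0 now at [584.  309.7]
scene b2 score 0.94 shift px 11 -5 now at [533.7 209.6]
scene b3 score 1.00 shift px 0 0 now at [427.  175.5]
21.15 [534.2 210.7 286.4] 1.0
[377.49556752 265.51744042]
```

View pics/j.png

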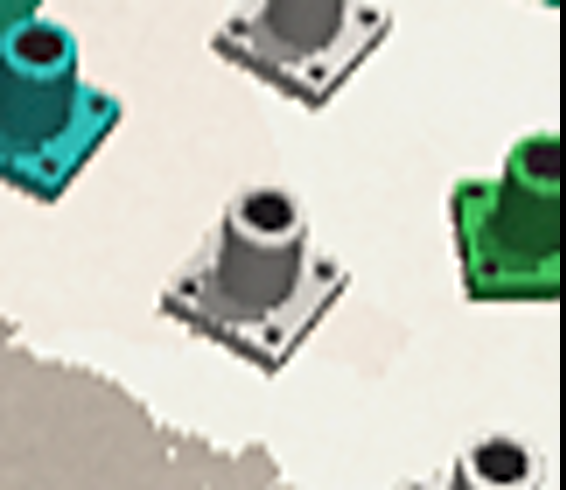

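The hole at crop (270,211) → ≈(533,210), and its flange stands flat. Descending and gripping.

```bash
python3 -m pendant '[[[-0.05,-0.02,-1],[0,0,0],1],[[0,0,-1],[0,0,0],1],[[0,0,-1],[0,0,0],1],[[0,0,-1],[0,0,0],1],[[0,0,-1],[0,0,0],1],[[0,0,-1],[0,0,0],1],[[0,0,-1],[0,0,0],1],[[0,0,-0.6],[0,0,0],1],[[0,0,-0.3],[0,0,0],1],[[0,0,0],[0,0,0],1],[[0,0,0],[0,0,0],-1],[[0,0,0],[0,0,0],-1],[[0,0,0],[0,0,0],-1],[[0,0,0],[0,0,0],-1],[[0,0,0],[0,0,0],-1],[[0,0,0],[0,0,0],-1],[[0,0,0],[0,0,0],-1]]' 50
```

```text
time: 23.32
position: [532.8, 210.1, 88.0]
orientation: [[1.0, -0.02, 0.001], [-0.02, -1.0, 0.0], [0.001, -0.0, -1.0]]
ft_force: [-1.6, -1.1, 6.3]
opening: 0.284
finger_force: 48.9
```

```bash
python3 -m pendant '[[[0,0,0.5],[0,0,0],-1],[[0,0,1],[0,0,0],-1],[[0,0,1],[0,0,0],-1],[[0,0,1],[0,0,0],-1],[[0,0,1],[0,0,0],-1],[[0,0,1],[0,0,0],-1],[[0,0,1],[0,0,0],-1],[[0,0,1],[0,0,0],-1],[[0,0,1],[0,0,0],-1],[[0.4,-0.96,0],[0,0,0],-1],[[0.4,-0.97,0],[0,0,0],-1],[[0.4,-0.97,0],[0,0,0],-1],[[0.4,-0.97,0],[0,0,0],-1],[[0.4,-0.97,0],[0,0,0],-1],[[0.4,-0.97,0],[0,0,0],-1],[[0.4,-0.97,0],[0,0,0],-1],[[0.4,-0.97,0],[0,0,0],-1],[[0.4,-0.97,0],[0,0,0],-1],[[0.4,-0.97,0],[0,0,0],-1],[[0.32,-0.97,0],[0,0,0],-1]]'
python3 -m pendant '[[[0,0,0],[0,0,0],-1],[[0,0,-0.6],[0,0,0],-1],[[0,0,-0.6],[0,0,0],-1],[[0,0,-0.4],[0,0,0],-1],[[0,0,-0.2],[0,0,0],-1],[[0,0,0],[0,0,0],-1]]'
python3 - <<'E'
from h import *
t=cam('top'); s=cam('scene'); print(proj(s,[641,-56.5,160]))
tiles('pics/k.png',crop(s,150,160,310,285,4.5))
E
```

```text
time: 25.82
position: [640.5, -57.3, 300.3]
orientation: [[1.0, -0.02, -0.0], [-0.02, -1.0, 0.0], [-0.0, -0.0, -1.0]]
ft_force: [0.1, 0.2, -1.1]
opening: 0.289
finger_force: 49.2
time: 26.58
position: [640.4, -56.4, 254.5]
orientation: [[1.0, -0.02, -0.001], [-0.02, -1.0, 0.0], [-0.001, -0.0, -1.0]]
ft_force: [-0.1, -0.2, -1.2]
opening: 0.287
finger_force: 49.3
[246.00251329 216.72552009]
```

View pics/k.png

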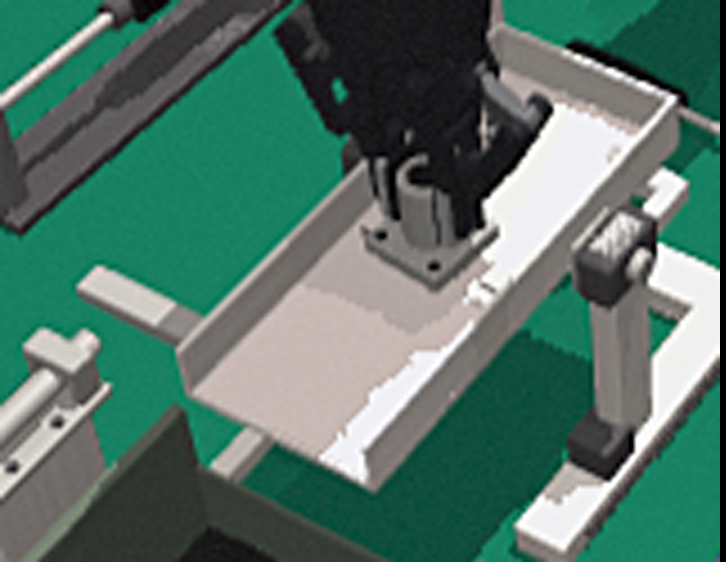

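The bushing hangs centred over the marks, with the fingers clear of the side walls. Setting it down.

```bash
python3 -m pendant '[[[0,0,-0.2],[0,0,0],-1],[[0,0,-0.18],[0,0,0],-1],[[0,0,-0.08],[0,0,0],-1],[[0,0,0],[0,0,0],-1],[[0,0,0],[0,0,0],0.06],[[0,0,0],[0,0,0],0.06],[[0,0,0],[0,0,0],0.06],[[0,0,0],[0,0,0],0.06],[[0,0,0],[0,0,0],0.06],[[0,0,0],[0,0,0],0.06]]'
python3 -m pendant '[[[0,0,0.5],[0,0,0],0.06],[[0,0,1],[0,0,0],0.06],[[0,0,1],[0,0,0],0.06],[[0,0,0],[0,0,0],0.06],[[0,0,0],[0,0,0],0.06]]'
python3 - <<'E'
from h import *
t=cam('top'); s=cam('scene')
tiles('pics/l.png',crop(s,90,160,310,400,2),crop(t,325,55,450,300,1.9))
E
python3 chk.py scene b0 b1 b3
```

```text
time: 27.92
position: [640.6, -56.5, 243.4]
orientation: [[1.0, -0.02, 0.0], [-0.02, -1.0, 0.0], [0.0, -0.0, -1.0]]
ft_force: [0.5, -0.6, 0.0]
opening: 0.53
finger_force: 0.0
time: 28.55
position: [640.4, -56.5, 305.9]
orientation: [[1.0, -0.02, -0.0], [-0.02, -1.0, -0.0], [-0.0, 0.0, -1.0]]
ft_force: [0.4, -0.6, -0.4]
opening: 0.532
finger_force: 0.0
scene b0 score 1.00 shift px 0 0 now at [561. 422.]
scene b1 score 1.00 shift px 0 0 now at [584.  309.7]
scene b3 score 1.00 shift px 0 0 now at [427.  175.5]
28.7 [640.2 -56.5 305. ] 0.53
```

View pics/l.png

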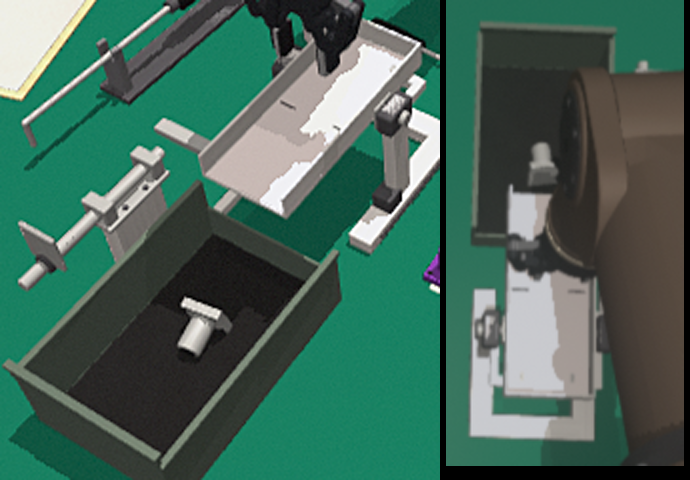

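First bushing is in the box and the tray is level again. Next is b1.

```bash
python3 -m pendant '[[[-0.15,0.976,0],[0,0,0],1],[[-0.15,0.976,0],[0,0,0],1],[[-0.15,0.976,0],[0,0,0],1],[[-0.15,0.976,0],[0,0,0],1],[[-0.15,0.976,0],[0,0,0],1],[[-0.15,0.976,0],[0,0,0],1],[[-0.15,0.976,0],[0,0,0],1],[[-0.15,0.976,0],[0,0,0],1],[[-0.15,0.976,0],[0,0,0],1],[[-0.15,0.976,0],[0,0,0],1],[[-0.15,0.976,0],[0,0,0],1],[[-0.15,0.976,0],[0,0,0],1],[[-0.15,0.976,0],[0,0,0],1],[[-0.15,0.976,0],[0,0,0],1],[[-0.15,0.98,0],[0,0,0],1],[[0,0,0],[0,0,0],1],[[0,0,0],[0,0,0],1]]'
python3 chk.py scene b0 b1 b3
```

```text
time: 30.82
position: [584.6, 309.0, 305.7]
orientation: [[1.0, -0.021, 0.0], [-0.021, -1.0, -0.001], [0.0, 0.001, -1.0]]
ft_force: [0.2, -0.2, 0.6]
opening: 1.0
finger_force: 0.0
scene b0 score 1.00 shift px 0 0 now at [561. 422.]
scene b1 score 1.00 shift px 0 0 now at [584.  309.7]
scene b3 score 1.00 shift px 0 0 now at [427.  175.5]
30.88 [584.8 308.5 305.8] 1.0
```

```bash
python3 -m pendant '[[[-0.02,0.03,-1],[0,0,0],1],[[0,0,-1],[0,0,0],1],[[0,0,-1],[0,0,0],1],[[0,0,-1],[0,0,0],1],[[0,0,-1],[0,0,0],1],[[0,0,-1],[0,0,0],1],[[0,0,-1],[0,0,0],1],[[0,0,-1],[0,0,0],1],[[0,0,-0.4],[0,0,0],1],[[0,0,-0.28],[0,0,0],1],[[0,0,0],[0,0,0],1],[[0,0,0],[0,0,0],-1],[[0,0,0],[0,0,0],-1],[[0,0,0],[0,0,0],-1],[[0,0,0],[0,0,0],-1],[[0,0,0],[0,0,0],-1],[[0,0,0],[0,0,0],-1],[[0,0,0],[0,0,0],-1]]'
```

```text
time: 33.12
position: [584.0, 310.5, 89.5]
orientation: [[1.0, -0.02, 0.001], [-0.02, -1.0, 0.0], [0.001, -0.0, -1.0]]
ft_force: [-2.1, -0.9, 6.0]
opening: 0.287
finger_force: 49.1
```

```bash
python3 -m pendant '[[[0,0,0.45],[0,0,0],-1],[[0,0,1],[0,0,0],-1],[[0,0,1],[0,0,0],-1],[[0,0,1],[0,0,0],-1],[[0,0,1],[0,0,0],-1],[[0,0,1],[0,0,0],-1],[[0,0,1],[0,0,0],-1],[[0,0,1],[0,0,0],-1],[[0,0,1],[0,0,0],-1]]'
python3 -m pendant '[[[0.15,-0.979,0],[0,0,0],-1],[[0.15,-0.979,0],[0,0,0],-1],[[0.15,-0.979,0],[0,0,0],-1],[[0.15,-0.979,0],[0,0,0],-1],[[0.15,-0.979,0],[0,0,0],-1],[[0.15,-0.979,0],[0,0,0],-1],[[0.15,-0.979,0],[0,0,0],-1],[[0.15,-0.979,0],[0,0,0],-1],[[0.15,-0.979,0],[0,0,0],-1],[[0.15,-0.979,0],[0,0,0],-1],[[0.15,-0.979,0],[0,0,0],-1],[[0.15,-0.979,0],[0,0,0],-1],[[0.15,-0.979,0],[0,0,0],-1],[[0.15,-0.979,0],[0,0,0],-1],[[0.15,-0.979,0],[0,0,0],-1],[[0,0,0],[0,0,0],-1],[[0,0,0],[0,0,0],-1]]'
```

```text
time: 34.25
position: [583.5, 310.2, 301.2]
orientation: [[1.0, -0.02, -0.0], [-0.02, -1.0, -0.0], [-0.0, 0.0, -1.0]]
ft_force: [0.5, -0.4, -2.3]
opening: 0.288
finger_force: 49.2
time: 36.38
position: [639.3, -57.3, 299.4]
orientation: [[1.0, -0.021, -0.002], [-0.021, -1.0, 0.0], [-0.002, -0.0, -1.0]]
ft_force: [0.5, -0.6, -2.3]
opening: 0.289
finger_force: 49.3
```

```bash
python3 -m pendant '[[[0.03,0,-0.7],[0,0,0],-1],[[0,0,-0.7],[0,0,0],-1],[[0,0,-0.5],[0,0,0],-1],[[0,0,-0.25],[0,0,0],-1],[[0,0,-0.08],[0,0,0],-1],[[0,0,0],[0,0,0],-1],[[0,0,0],[0,0,0],0.06],[[0,0,0],[0,0,0],0.06],[[0,0,0],[0,0,0],0.06],[[0,0,0],[0,0,0],0.06],[[0,0,0],[0,0,0],0.06],[[0,0,0],[0,0,0],0.06],[[0,0,0],[0,0,0],0.06],[[0,0,0.5],[0,0,0],0.06],[[0,0,1],[0,0,0],0.06],[[0,0,1],[0,0,0],0.06],[[0,0,0],[0,0,0],0.06]]'
python3 chk.py scene b0 b3
python3 - <<'E'
from h import *
# compare scene tray/box patches to start
s=cam('scene'); O=cv2.imread('pics/scene0.png')[:,:,::-1].astype(int); I=s['pixels'].astype(int)
cv2.imwrite('pics/m.png',s['pixels'][:,:,::-1])
box=(I.mean(2)>130)[285:380,130:240]; n,l,st,c=cv2.connectedComponentsWithStats(box.astype(np.uint8)); print('bright in box',[(list(np.round(c[i]+[130,285])),int(st[i,4])) for i in range(1,n) if st[i,4]>20])
e=[proj(s,p) for p in([759,-7,182],[759,-109,182])]
for q in e:
    u,v=map(int,q); T=O[v-8:v+9,u-8:u+9].astype(np.uint8); W=s['pixels'][v-16:v+17,u-16:u+17]; print('tray corner',cv2.minMaxLoc(cv2.matchTemplate(W,T,cv2.TM_CCOEFF_NORMED))[1::2])
E
```

```text
time: 38.5
position: [641.9, -56.7, 310.0]
orientation: [[1.0, -0.02, 0.005], [-0.02, -1.0, -0.0], [0.005, 0.0, -1.0]]
ft_force: [-0.1, -0.0, -0.9]
opening: 0.527
finger_force: 0.0
scene b0 score 1.00 shift px 0 0 now at [561. 422.]
scene b3 score 1.00 shift px 0 0 now at [427.  175.5]
38.55 [641.3 -56.8 308.4] 0.53
bright in box [([np.float64(208.0), np.float64(296.0)], 35), ([np.float64(211.0), np.float64(308.0)], 147), ([np.float64(222.0), np.float64(329.0)], 96), ([np.float64(184.0), np.float64(326.0)], 275), ([np.float64(193.0), np.float64(364.0)], 69)]
tray corner (0.9748443365097046, (8, 8))
tray corner (0.9185914397239685, (8, 8))
```

Two parts are in the box and the tray is level. Next is b0.

```bash
python3 -m pendant '[[[-0.16,0.958,0],[0,0,0],1],[[-0.16,0.958,0],[0,0,0],1],[[-0.16,0.958,0],[0,0,0],1],[[-0.16,0.958,0],[0,0,0],1],[[-0.16,0.958,0],[0,0,0],1],[[-0.16,0.958,0],[0,0,0],1],[[-0.16,0.958,0],[0,0,0],1],[[-0.16,0.958,0],[0,0,0],1],[[-0.16,0.958,0],[0,0,0],1],[[-0.16,0.958,0],[0,0,0],1],[[-0.16,0.958,0],[0,0,0],1],[[-0.16,0.958,0],[0,0,0],1],[[-0.16,0.958,0],[0,0,0],1],[[-0.16,0.958,0],[0,0,0],1],[[-0.16,0.958,0],[0,0,0],1],[[-0.16,0.958,0],[0,0,0],1],[[-0.16,0.958,0],[0,0,0],1],[[-0.16,0.958,0],[0,0,0],1],[[-0.16,0.958,0],[0,0,0],1],[[-0.16,0.958,0],[0,0,0],1]]'
python3 -m pendant '[[[0,0,0],[0,0,0],1],[[0,0,0],[0,0,0],1]]'
python3 chk.py scene b0 b3
```

```text
time: 41.1
position: [560.5, 423.8, 306.9]
orientation: [[1.0, -0.02, 0.0], [-0.02, -1.0, -0.0], [0.0, 0.0, -1.0]]
ft_force: [-0.3, -0.1, -0.6]
opening: 1.0
finger_force: 0.0
time: 41.35
position: [561.1, 421.9, 306.7]
orientation: [[1.0, -0.021, 0.0], [-0.021, -1.0, -0.001], [0.0, 0.001, -1.0]]
ft_force: [-0.1, -1.0, -0.1]
opening: 1.005
finger_force: 0.0
scene b0 score 1.00 shift px 0 0 now at [561. 422.]
scene b3 score 1.00 shift px 0 0 now at [427.  175.5]
41.4 [561.4 421.4 306.9] 1.0
```

```bash
python3 -m pendant '[[[0,0,-1],[0,0,0],1],[[0,0,-1],[0,0,0],1],[[0,0,-1],[0,0,0],1],[[0,0,-1],[0,0,0],1],[[0,0,-1],[0,0,0],1],[[0,0,-1],[0,0,0],1],[[0,0,-1],[0,0,0],1],[[0,0,-1],[0,0,0],1],[[0,0,-0.4],[0,0,0],1],[[0,0,-0.32],[0,0,0],1],[[0,0,0],[0,0,0],1],[[0,0,0],[0,0,0],-1],[[0,0,0],[0,0,0],-1],[[0,0,0],[0,0,0],-1],[[0,0,0],[0,0,0],-1],[[0,0,0],[0,0,0],-1],[[0,0,0],[0,0,0],-1],[[0,0,0],[0,0,0],-1]]'
python3 -m pendant '[[[0,0,0.45],[0,0,0],-1],[[0,0,1],[0,0,0],-1],[[0,0,1],[0,0,0],-1],[[0,0,1],[0,0,0],-1],[[0,0,1],[0,0,0],-1],[[0,0,1],[0,0,0],-1],[[0,0,1],[0,0,0],-1],[[0,0,1],[0,0,0],-1],[[0,0,1],[0,0,0],-1]]'
```

```text
time: 43.65
position: [561.0, 422.5, 89.5]
orientation: [[1.0, -0.02, 0.001], [-0.02, -1.0, 0.001], [0.001, -0.001, -1.0]]
ft_force: [-0.2, -1.2, 5.3]
opening: 0.288
finger_force: 49.2
time: 44.78
position: [560.5, 421.8, 301.1]
orientation: [[1.0, -0.02, -0.001], [-0.02, -1.0, -0.001], [-0.001, 0.001, -1.0]]
ft_force: [1.2, -0.1, -1.8]
opening: 0.29
finger_force: 49.2
```

```bash
python3 -m pendant '[[[0.16,-0.957,0],[0,0,0],-1],[[0.16,-0.957,0],[0,0,0],-1],[[0.16,-0.957,0],[0,0,0],-1],[[0.16,-0.957,0],[0,0,0],-1],[[0.16,-0.957,0],[0,0,0],-1],[[0.16,-0.957,0],[0,0,0],-1],[[0.16,-0.957,0],[0,0,0],-1],[[0.16,-0.957,0],[0,0,0],-1],[[0.16,-0.957,0],[0,0,0],-1],[[0.16,-0.957,0],[0,0,0],-1],[[0.16,-0.957,0],[0,0,0],-1],[[0.16,-0.957,0],[0,0,0],-1],[[0.16,-0.957,0],[0,0,0],-1],[[0.16,-0.957,0],[0,0,0],-1],[[0.16,-0.957,0],[0,0,0],-1],[[0.16,-0.957,0],[0,0,0],-1],[[0.16,-0.957,0],[0,0,0],-1],[[0.16,-0.957,0],[0,0,0],-1],[[0.16,-0.957,0],[0,0,0],-1],[[0.16,-0.957,0],[0,0,0],-1]]'
python3 -m pendant '[[[0,0,0],[0,0,0],-1],[[0,0,0],[0,0,0],-1]]'
```

```text
time: 47.28
position: [640.7, -57.9, 300.2]
orientation: [[1.0, -0.02, 0.0], [-0.02, -1.0, 0.0], [0.0, -0.0, -1.0]]
ft_force: [-0.1, 1.3, -1.1]
opening: 0.293
finger_force: 49.3
time: 47.52
position: [640.6, -56.0, 300.1]
orientation: [[1.0, -0.02, -0.0], [-0.02, -1.0, 0.001], [-0.0, -0.001, -1.0]]
ft_force: [0.4, -0.1, -1.8]
opening: 0.285
finger_force: 49.3
```

```bash
cat > box.py <<'E'
from h import *
s=cam('scene'); O=cv2.imread('pics/scene0.png')[:,:,::-1]; I=s['pixels']
box=(I.astype(int).mean(2)>130)[285:380,130:240]; n,l,st,c=cv2.connectedComponentsWithStats(box.astype(np.uint8)); print('bright in box',[(*map(int,c[i]+[130,285]),int(st[i,4])) for i in range(1,n) if st[i,4]>20])
for q in ([759,-7,182],[759,-109,182]):
    u,v=map(int,proj(s,q)); print('tray corner',cv2.minMaxLoc(cv2.matchTemplate(I[v-16:v+17,u-16:u+17].copy(),O[v-8:v+9,u-8:u+9].copy(),cv2.TM_CCOEFF_NORMED))[1::2])
E
python3 -m pendant '[[[0,0,-0.7],[0,0,0],-1],[[0,0,-0.7],[0,0,0],-1],[[0,0,-0.5],[0,0,0],-1],[[0,0,-0.25],[0,0,0],-1],[[0,0,-0.08],[0,0,0],-1],[[0,0,0],[0,0,0],-1],[[0,0,0],[0,0,0],0.06],[[0,0,0],[0,0,0],0.06],[[0,0,0],[0,0,0],0.06],[[0,0,0],[0,0,0],0.06],[[0,0,0],[0,0,0],0.06],[[0,0,0],[0,0,0],0.06],[[0,0,0],[0,0,0],0.06],[[0,0,0.5],[0,0,0],0.06],[[0,0,1],[0,0,0],0.06],[[0,0,1],[0,0,0],0.06],[[0,0,0],[0,0,0],0.06]]'
python3 chk.py scene b3;python3 box.py
```

```text
time: 49.65
position: [641.9, -56.2, 310.0]
orientation: [[1.0, -0.02, 0.005], [-0.02, -1.0, -0.0], [0.005, -0.0, -1.0]]
ft_force: [0.2, -0.0, -0.4]
opening: 0.528
finger_force: 0.0
scene b3 score 1.00 shift px 0 0 now at [427.  175.5]
49.7 [641.3 -56.3 308.4] 0.53
bright in box [(207, 296, 36), (210, 308, 148), (184, 325, 276), (218, 318, 109), (205, 347, 156)]
tray corner (0.9718507528305054, (8, 8))
tray corner (0.9168087840080261, (8, 8))
```

Three are in. Next is b3.

```bash
python3 -m pendant '[[[-0.854,0.928,0],[0,0,0],1],[[-0.854,0.928,0],[0,0,0],1],[[-0.854,0.928,0],[0,0,0],1],[[-0.854,0.928,0],[0,0,0],1],[[-0.854,0.928,0],[0,0,0],1],[[-0.854,0.928,0],[0,0,0],1],[[-0.854,0.928,0],[0,0,0],1],[[-0.854,0.928,0],[0,0,0],1],[[-0.854,0.928,0],[0,0,0],1],[[-0.854,0.928,0],[0,0,0],1],[[0,0,0],[0,0,0],1],[[0,0,0],[0,0,0],1]]'
python3 chk.py scene b3
```

```text
time: 51.25
position: [427.4, 175.1, 306.5]
orientation: [[1.0, -0.02, -0.001], [-0.02, -1.0, -0.001], [-0.001, 0.001, -1.0]]
ft_force: [0.1, 0.1, -0.1]
opening: 1.003
finger_force: 0.0
scene b3 score 1.00 shift px 0 0 now at [427.  175.5]
51.3 [427.7 174.9 306.6] 1.0
```

```bash
python3 -m pendant '[[[0,0,-1],[0,0,0],1],[[0,0,-1],[0,0,0],1],[[0,0,-1],[0,0,0],1],[[0,0,-1],[0,0,0],1],[[0,0,-1],[0,0,0],1],[[0,0,-1],[0,0,0],1],[[0,0,-1],[0,0,0],1],[[0,0,-1],[0,0,0],1],[[0,0,-0.4],[0,0,0],1],[[0,0,-0.32],[0,0,0],1],[[0,0,0],[0,0,0],1],[[0,0,0],[0,0,0],-1],[[0,0,0],[0,0,0],-1],[[0,0,0],[0,0,0],-1],[[0,0,0],[0,0,0],-1],[[0,0,0],[0,0,0],-1],[[0,0,0],[0,0,0],-1],[[0,0,0],[0,0,0],-1]]'
python3 -m pendant '[[[0,0,0.45],[0,0,0],-1],[[0,0,1],[0,0,0],-1],[[0,0,1],[0,0,0],-1],[[0,0,1],[0,0,0],-1],[[0,0,1],[0,0,0],-1],[[0,0,1],[0,0,0],-1],[[0,0,1],[0,0,0],-1],[[0,0,1],[0,0,0],-1],[[0,0,1],[0,0,0],-1]]'
```

```text
time: 53.55
position: [427.5, 175.7, 89.4]
orientation: [[1.0, -0.02, 0.001], [-0.02, -1.0, 0.0], [0.001, -0.0, -1.0]]
ft_force: [-1.5, -1.2, 6.1]
opening: 0.29
finger_force: 48.7
time: 54.68
position: [426.7, 175.5, 301.5]
orientation: [[1.0, -0.02, -0.0], [-0.02, -1.0, -0.0], [-0.0, 0.0, -1.0]]
ft_force: [0.4, 0.0, -1.4]
opening: 0.29
finger_force: 49.2
```

```bash
python3 -m pendant '[[[0.854,-0.928,0],[0,0,0],-1],[[0.854,-0.928,0],[0,0,0],-1],[[0.854,-0.928,0],[0,0,0],-1],[[0.854,-0.928,0],[0,0,0],-1],[[0.854,-0.928,0],[0,0,0],-1],[[0.854,-0.928,0],[0,0,0],-1],[[0.854,-0.928,0],[0,0,0],-1],[[0.854,-0.928,0],[0,0,0],-1],[[0.854,-0.928,0],[0,0,0],-1],[[0.854,-0.928,0],[0,0,0],-1],[[0,0,0],[0,0,0],-1],[[0,0,0],[0,0,0],-1]]'
```

```text
time: 56.18
position: [640.2, -55.7, 300.2]
orientation: [[1.0, -0.02, -0.001], [-0.02, -1.0, 0.001], [-0.001, -0.001, -1.0]]
ft_force: [0.3, 0.5, -2.2]
opening: 0.29
finger_force: 49.3
```

Releasing, then moving the hand clear so the box can be checked.

```bash
python3 -m pendant '[[[0.02,-0.02,-0.7],[0,0,0],-1],[[0,0,-0.7],[0,0,0],-1],[[0,0,-0.5],[0,0,0],-1],[[0,0,-0.25],[0,0,0],-1],[[0,0,-0.08],[0,0,0],-1],[[0,0,0],[0,0,0],-1],[[0,0,0],[0,0,0],0.06],[[0,0,0],[0,0,0],0.06],[[0,0,0],[0,0,0],0.06],[[0,0,0],[0,0,0],0.06],[[0,0,0],[0,0,0],0.06],[[0,0,0],[0,0,0],0.06],[[0,0,0],[0,0,0],0.06],[[0,0,0.5],[0,0,0],0.06],[[0,0,1],[0,0,0],0.06],[[0,0,1],[0,0,0],0.06],[[0,0,0],[0,0,0],0.06]]'
python3 -m pendant '[[[-0.53,-0.97,0],[0,0,0],1],[[-0.53,-0.97,0],[0,0,-0.05],1],[[-0.53,-0.97,0],[0,0,-0.05],1],[[-0.53,-0.97,0],[0,0,-0.05],1],[[-0.53,-0.97,0],[0,0,-0.05],1],[[-0.53,-0.97,0],[0,0,-0.05],1],[[-0.53,-0.97,0],[0,0,-0.05],1],[[-0.53,-0.97,0],[0,0,-0.05],1],[[-0.53,-0.97,0],[0,0,0],1],[[-0.53,-0.97,0],[0,0,0],1],[[-0.53,-0.97,0],[0,0,0],1],[[-0.53,-0.97,0],[0,0,0],1],[[-0.53,-0.97,0],[0,0,0],1],[[0,0,0],[0,0,0],1],[[0,0,0],[0,0,0],1]]'
python3 box.py
python3 - <<'E'
from h import *
t=cam('top');O=cv2.imread('pics/top0.png')[:,:,::-1].copy();I=t['pixels']
b=(I.astype(int).mean(2)>110)[70:155,346:408]; n,l,st,c=cv2.connectedComponentsWithStats(b.astype(np.uint8)); print('top box',[(*map(int,c[i]+[346,70]),int(st[i,4])) for i in range(1,n) if st[i,4]>8])
W=I[165:215,345:420].copy();T=O[175:205,355:410].copy();print('tray',cv2.minMaxLoc(cv2.matchTemplate(W,T,cv2.TM_CCOEFF_NORMED))[1::2])
# bolt plate and rod
for nm,(x0,y0,x1,y1) in dict(rodtip=(498,170,512,200),rodrear=(496,300,512,334)).items():
    print(nm,cv2.minMaxLoc(cv2.matchTemplate(I[y0-8:y1+8,x0-8:x1+8].copy(),O[y0:y1,x0:x1].copy(),cv2.TM_CCOEFF_NORMED))[1::2])
E
```

```text
time: 58.3
position: [642.4, -56.7, 310.1]
orientation: [[1.0, -0.02, 0.005], [-0.02, -1.0, -0.0], [0.005, -0.0, -1.0]]
ft_force: [-0.4, -0.4, -0.0]
opening: 0.533
finger_force: 0.0
time: 60.18
position: [469.3, -371.3, 306.7]
orientation: [[0.998, -0.055, -0.0], [-0.055, -0.998, 0.001], [-0.0, -0.001, -1.0]]
ft_force: [0.2, 0.7, -0.1]
opening: 0.993
finger_force: 0.0
bright in box [(189, 314, 598), (215, 308, 85), (218, 318, 109), (220, 325, 41)]
tray corner (0.9997221231460571, (8, 8))
tray corner (0.9994443655014038, (8, 8))
top box [(376, 142, 394), (352, 147, 114)]
tray (0.9998231530189514, (10, 10))
rodtip (0.9966990947723389, (8, 8))
rodrear (0.9297942519187927, (7, 8))
```

The tray is back exactly level and the rod is home. Gripping the rod again.

```bash
python3 -m pendant '[[[0.04,0,-1],[0,0,0],1],[[0,0,-1],[0,0,0],1],[[0,0,-1],[0,0,0],1],[[0,0,-1],[0,0,0],1],[[0,0,-1],[0,0,0],1],[[0,0,-1],[0,0,0],1],[[0,0,-0.8],[0,0,0],1],[[0,0,-0.7],[0,0,0],1],[[0,0,0],[0,0,0],1],[[0,0,0],[0,0,0],-1],[[0,0,0],[0,0,0],-1],[[0,0,0],[0,0,0],-1],[[0,0,0],[0,0,0],-1],[[0,0,0],[0,0,0],-1],[[0,0,0],[0,0,0],-1],[[0,0,0],[0,0,0],-1],[[0,0,0],[0,0,0],-1]]' 100
```

```text
time: 62.4
position: [470.3, -372.3, 120.2]
orientation: [[0.998, -0.055, 0.001], [-0.055, -0.998, -0.001], [0.001, 0.001, -1.0]]
ft_force: [-1.0, 0.4, 5.7]
opening: 0.259
finger_force: 97.9
```

```bash
python3 -m pendant '[[[0,0,0.5],[0,0,0],-1],[[0,0,0.9],[0,0,0],-1],[[0,0,0.9],[0,0,0],-1],[[0,0,0.9],[0,0,0],-1],[[0,0,0.9],[0,0,0],-1],[[0,0,0.9],[0,0,0],-1],[[0,0,0.9],[0,0,0],-1],[[0,0,0.9],[0,0,0],-1],[[0.4,0.4,0],[0,0,0],-1],[[0.9,0.8,0],[0,0,0.05],-1],[[0.9,0.8,0],[0,0,0.05],-1],[[0.9,0.8,0],[0,0,0.05],-1],[[0.9,0.8,0],[0,0,0.05],-1],[[0.9,0.8,0],[0,0,0.05],-1],[[0.9,0.8,0],[0,0,0.05],-1],[[0.9,0.8,0],[0,0,0.04],-1],[[0.69,0.8,0],[0,0,0],-1],[[0,0.8,0],[0,0,0],-1],[[0,0.8,0],[0,0,0],-1],[[0,0.36,0],[0,0,0],-1]]'
python3 -m pendant '[[[0,0,0],[0,0,0],-1],[[0,0,0],[0,0,0],-1]]'
python3 - <<'E'
from h import *
t=cam('top'); s=cam('scene')
tiles('pics/n.png',crop(s,80,180,280,400,2.6),crop(t,335,30,455,230,2))
E
```

```text
time: 64.9
position: [654.4, -151.2, 289.6]
orientation: [[1.0, -0.02, -0.0], [-0.02, -1.0, 0.0], [-0.0, -0.0, -1.0]]
ft_force: [-0.5, -1.2, -1.9]
opening: 0.263
finger_force: 98.1
time: 65.15
position: [654.5, -154.4, 289.6]
orientation: [[1.0, -0.023, 0.0], [-0.023, -1.0, -0.001], [0.0, 0.001, -1.0]]
ft_force: [0.8, -2.1, -1.9]
opening: 0.262
finger_force: 98.1
```

View pics/n.png

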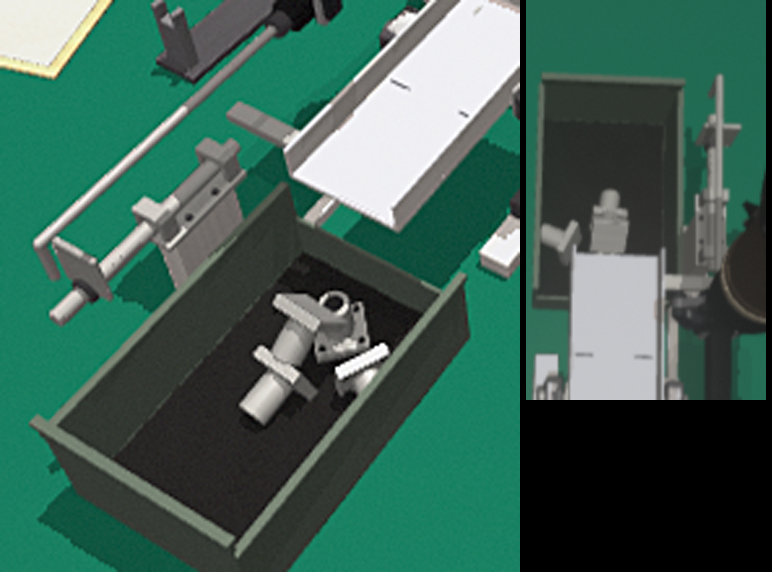

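All four bushings are in the box. The shaft sits about 20 mm too far left, so I'll shift it, lower the hook beyond the plate and pull.

```bash
python3 -m pendant '[[[0,-0.4,0],[0,0,0],-1],[[0,-0.4,0],[0,0,0],-1],[[0,0,0],[0,0,0],-1],[[0,0,-0.5],[0,0,0],-1],[[0,0,-0.5],[0,0,0],-1],[[0,0,-0.53],[0,0,0],-1],[[0,0,0],[0,0,0],-1]]'
python3 -m pendant '[[[-0.25,0,0],[0,0,0],-1],[[-0.25,0,0],[0,0,0],-1],[[-0.25,0,0],[0,0,0],-1],[[-0.25,0.01,0],[0,0,0],-1],[[-0.25,0.01,0],[0,0,0],-1],[[-0.25,0.01,0],[0,0,0],-1],[[-0.25,0.01,0],[0,0,0],-1],[[-0.25,0,0],[0,0,0],-1],[[0,0,0],[0,0,0],-1]]'
python3 -m pendant '[[[-0.15,0,0],[0,0,0],-1],[[0,0,0],[0,0,0],-1]]'
python3 -m pendant '[[[-0.1,0,0],[0,0,0],-1],[[0,0,0],[0,0,0],-1]]'
```

```text
time: 66.12
position: [654.0, -172.7, 249.2]
orientation: [[1.0, -0.021, -0.003], [-0.021, -1.0, 0.001], [-0.003, -0.001, -1.0]]
ft_force: [0.5, -0.6, -2.7]
opening: 0.269
finger_force: 98.1
time: 67.25
position: [604.0, -172.0, 251.1]
orientation: [[1.0, -0.021, -0.001], [-0.021, -1.0, 0.0], [-0.001, -0.0, -1.0]]
ft_force: [-0.4, 0.1, -2.6]
opening: 0.263
finger_force: 98.1
time: 67.5
position: [600.7, -171.9, 251.0]
orientation: [[1.0, -0.021, -0.001], [-0.021, -1.0, 0.0], [-0.001, -0.0, -1.0]]
ft_force: [0.3, 0.3, -2.6]
opening: 0.268
finger_force: 98.0
time: 67.75
position: [598.4, -172.0, 251.1]
orientation: [[1.0, -0.021, -0.0], [-0.021, -1.0, 0.0], [-0.0, -0.0, -1.0]]
ft_force: [1.0, -0.1, -2.9]
opening: 0.262
finger_force: 98.0
```

```bash
python3 -m pendant '[[[-0.12,0,0],[0,0,0],-1],[[0,0,0],[0,0,0],-1]]'
python3 -m pendant '[[[-0.12,0,0],[0,0,0],-1],[[0,0,0],[0,0,0],-1]]'
python3 -m pendant '[[[-0.12,0,0],[0,0,0],-1],[[0,0,0],[0,0,0],-1]]'
```

```text
time: 68.0
position: [597.1, -171.9, 251.8]
orientation: [[1.0, -0.021, 0.004], [-0.021, -1.0, -0.0], [0.004, 0.0, -1.0]]
ft_force: [8.0, -0.9, -4.9]
opening: 0.264
finger_force: 98.1
time: 68.25
position: [596.7, -171.7, 252.7]
orientation: [[1.0, -0.02, 0.01], [-0.02, -1.0, -0.001], [0.01, 0.0, -1.0]]
ft_force: [19.7, -1.1, -7.9]
opening: 0.263
finger_force: 98.2
time: 68.5
position: [596.2, -171.7, 253.8]
orientation: [[1.0, -0.02, 0.016], [-0.02, -1.0, -0.001], [0.016, 0.001, -1.0]]
ft_force: [27.3, -1.6, -7.5]
opening: 0.261
finger_force: 98.3
```

The bolt hit its shut stop at x≈597, which is 36 mm of travel. Unhooking and carrying the rod home.

```bash
python3 -m pendant '[[[0.4,0,0],[0,0,0],-1],[[0.4,0,0],[0,0,0],-1],[[0.4,0,0],[0,0,0],-1],[[0,0,0],[0,0,0],-1],[[0,0,0.8],[0,0,0],-1],[[0,0,0.8],[0,0,0],-1],[[0,-0.8,0],[0,0,0],-1],[[0,-0.8,0],[0,0,0],-1],[[-0.7,-0.8,0],[0,0,-0.05],-1],[[-0.7,-0.8,0],[0,0,-0.05],-1],[[-0.7,-0.8,0],[0,0,-0.05],-1],[[-0.7,-0.8,0],[0,0,-0.05],-1],[[-0.7,-0.8,0],[0,0,-0.05],-1],[[-0.7,-0.8,0],[0,0,-0.05],-1],[[-0.7,-0.8,0],[0,0,-0.04],-1],[[-0.7,-0.8,0],[0,0,0],-1],[[-0.4,0,0],[0,0,0],-1],[[0,0,0],[0,0,0],-1],[[0,0,0],[0,0,0],-1]]'
python3 - <<'E'
from h import *
t=cam('top');s=cam('scene')
for n,d,(x0,y0,x1,y1) in (('top',t,(422,98,446,118)),('scene',s,(108,255,140,285))):
    O=cv2.imread(f'pics/{n}0.png')[:,:,::-1].copy();I=d['pixels']
    print(n,'plate',cv2.minMaxLoc(cv2.matchTemplate(I[y0-20:y1+20,x0-20:x1+20].copy(),O[y0:y1,x0:x1].copy(),cv2.TM_CCOEFF_NORMED))[1::2])
E
```

```text
time: 70.88
position: [470.2, -371.1, 291.3]
orientation: [[0.999, -0.054, 0.001], [-0.054, -0.999, 0.0], [0.001, -0.0, -1.0]]
ft_force: [0.2, 0.5, -3.3]
opening: 0.265
finger_force: 99.1
top plate (0.9698846340179443, (20, 21))
scene plate (0.9340189695358276, (20, 20))
```

```bash
python3 -m pendant '[[[0.02,-0.03,-0.8],[0,0,0],-1],[[0,0,-0.8],[0,0,0],-1],[[0,0,-0.8],[0,0,0],-1],[[0,0,-0.8],[0,0,0],-1],[[0,0,-0.8],[0,0,0],-1],[[0,0,-0.8],[0,0,0],-1],[[0,0,-0.8],[0,0,0],-1],[[0,0,-0.5],[0,0,0],-1],[[0,0,-0.3],[0,0,0],-1],[[0,0,-0.2],[0,0,0],-1],[[0,0,0],[0,0,0],-1],[[0,0,0],[0,0,0],-1]]'
python3 -m pendant '[[[0,0,-0.12],[0,0,0],-1],[[0,0,-0.1],[0,0,0],-1],[[0,0,0],[0,0,0],-1]]'
python3 - <<'E'
from h import *
t=cam('top');O=cv2.imread('pics/top0.png')[:,:,::-1].copy();I=t['pixels']
x0,y0,x1,y1=498,170,512,200
print(cv2.minMaxLoc(cv2.matchTemplate(I[y0-8:y1+8,x0-8:x1+8].copy(),O[y0:y1,x0:x1].copy(),cv2.TM_CCOEFF_NORMED))[1::2])
E
```

```text
time: 72.47
position: [470.3, -373.0, 126.7]
orientation: [[0.998, -0.055, 0.001], [-0.055, -0.998, -0.001], [0.001, 0.001, -1.0]]
ft_force: [0.3, 0.4, -2.8]
opening: 0.264
finger_force: 99.1
time: 72.85
position: [470.3, -373.0, 120.9]
orientation: [[0.998, -0.055, 0.001], [-0.055, -0.998, -0.0], [0.001, 0.0, -1.0]]
ft_force: [-1.5, 0.7, 1.8]
opening: 0.261
finger_force: 99.6
(0.9958889484405518, (8, 8))
```

Seated: contact is felt at the original height and the tip is at its original pixel. Releasing and retreating.

```bash
python3 -m pendant '[[[0,0,0],[0,0,0],1],[[0,0,0],[0,0,0],1],[[0,0,0],[0,0,0],1],[[0,0,0],[0,0,0],1],[[0,0,0],[0,0,0],1],[[0,0,0.6],[0,0,0],1],[[0,0,1],[0,0,0],1],[[0,0,1],[0,0,0],1],[[0,0,1],[0,0,0],1],[[0,0,1],[0,0,0],1],[[0,0,1],[0,0,0],1],[[0,0,1],[0,0,0],1],[[-0.5,-0.5,0.5],[0,0,0],1],[[-0.8,-0.5,0],[0,0,0],1],[[-0.8,-0.5,0],[0,0,0],1],[[-0.8,-0.5,0],[0,0,0],1],[[-0.5,-0.3,0],[0,0,0],1],[[0,0,0],[0,0,0],1],[[0,0,0],[0,0,0],1]]'
python3 - <<'E'
from h import *
D={'top':cam('top'),'scene':cam('scene')}
for nm,n,(x0,y0,x1,y1) in (('rodtip','top',(498,170,512,200)),('rodrear','top',(496,300,512,334)),('rod','scene',(100,125,220,240)),('plate','top',(422,98,446,118)),('plate','scene',(108,255,140,285)),('tray','top',(355,160,410,265)),('others','scene',(320,190,540,400)),('others','top',(115,165,335,350))):
    O=cv2.imread(f'pics/{n}0.png')[:,:,::-1].copy();I=D[n]['pixels']
    print(nm,n,cv2.minMaxLoc(cv2.matchTemplate(I[y0-8:y1+8,x0-8:x1+8].copy(),O[y0:y1,x0:x1].copy(),cv2.TM_CCOEFF_NORMED))[1::2])
E
```

```text
time: 75.28
position: [385.7, -429.8, 298.2]
orientation: [[0.999, -0.054, 0.0], [-0.054, -0.999, 0.0], [0.0, -0.0, -1.0]]
ft_force: [0.7, -0.4, -0.0]
opening: 1.0
finger_force: 0.0
rodtip top (0.9928284287452698, (8, 8))
rodrear top (0.9173630475997925, (8, 8))
rod scene (0.9747531414031982, (8, 8))
plate top (0.9697655439376831, (8, 9))
plate scene (0.933677077293396, (8, 8))
tray top (0.9995304942131042, (8, 8))
others scene (0.9589946269989014, (8, 8))
others top (0.9853383898735046, (8, 8))
```

```bash
python3 -c "
from plant import ticket
print(ticket.hand_in())"
```

```text
the job is handed in; nothing more can be done
None
```

I sent all four bushings on the sheet into the receiving box by the tip tray, pulled the bolt shut against its stop, laid the rod back in its rest with the hook down, and handed the job in after about 75 s; no verdict came back.

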